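Pin the drive rod to the shear-test carriage and lock it

ROBOT

A 7-joint arm with a two-finger parallel gripper is mounted at the origin on the work surface. World frame = base frame: x ahead of the robot, y to its left, z up, the work surface at z = 0. Lengths are in mm, angles in rad, forces in N, time in s.
With the tool pointing down it reaches from about 350 to 900 mm from the base axis. Payload 7.2 kg.
Tool frame: the origin (TCP) lies on the mounting face of the last link; the fingertips stand 182 mm ahead of it and the grasp point (between the pads) lies 163 mm ahead of it; z points along the fingers, y is the line along which they close (so a half turn about z gives the same grasp; the last joint's range is limited). The gripper opens to 88 mm and grips with 3 to 60 N. Pads are 20 mm wide; open, the fingers measure 115 mm over their backs; the gripper's body (75 mm by 178 mm) begins 61 mm behind the grasp point.
Start: joints at [1.036, 0.411, -0.013, 1.596, 0.006, 1.134, -0.082], TCP at [281.256, -558.138, 404.653] pointing down, gripper open.
Joint ranges: [-2.95, 2.95], [-0.29, 1.99], [-1.47, 1.44], [0.14, 2.54], [-1.03, 4.17], [0.13, 1.85], [-2.86, 2.86]. Speed limits (rad/s): [2.39, 2.39, 3.01, 3.01, 3.14, 3.14, 3.14].

INTERFACE

Orientations are given as a 3x3 rotation matrix whose columns are the frame's x, y, z axes.
In Python, from workcell import r gives the robot as it stands.
- The arm moves only by the tool arm_command, never from a script. Its arguments are lists of equal length, an entry for each row: "twist": the turn, a rotation vector about the tool's x, y, z normalised to -1 to 1, where 1 is pi rad, a list of three; "delta_pos": the shift along the tool's x, y, z normalised to -1 to 1, where 1 is 0.15 m, a list of three; "fingers": the finger opening in mm, from 0 to 87.8. A call has exactly 8 rows; each row shifts and turns the commanded pose from where the row before left it, along the tool's axes as they then stand; what a row does not reach is not made up. A row lasts 1/12 s, in which the tool goes at most 41.7 mm and 7.16 degrees, less where a joint would pass 70% of its speed; a pose out of reach is approached as far as the arm can. A call with a number of a shift or a turn outside -1 to 1 is refused whole. A call with a gripper value outside its range is refused whole. The fingers move at their own pace and stop on an object; "force" is the grip in N (left out, the last holds). Time passes only in rows, so rows that do not move let the fingers close, or fill a call up. It gives the time, the measured TCP pose, the force, the opening and the grip force at its end, in the units of the state.
- r.sense(): the state, without advancing time (a new reading comes with each control period).
- r.grab_frame(name): name is "scene" or "top" or "wrist"; returns the picture (384x512x3 uint8, red, green, blue); there is no depth.
- r.get_calibration(name): a dict with "camera_matrix" (3x3 intrinsics, pixels), "R" (3x3) and "t" (3): a world point X has camera coordinates R X + t; the wrist camera has in their place "tool_from_camera" (4x4, takes a point from camera to tool coordinates, whose origin is the TCP and whose axes are the flange's). Camera axes: x right, y down, z forward; pixel columns grow to the right and rows downward; lengths in mm; the calibration is good to about 2 mm. The wrist camera is an equidistant fisheye: a pixel r from the principal point sees the ray r / f radians off the axis. A picture is of the moment at which its call begins: read the wrist's pose just before it. get_calibration takes no time and is no camera call.
- r.finish_job(): hands the job in; it is judged then, once.
Trained networks look in the newest picture that a camera, given by its name, has taken for a name from the list of things; names that differ only in an ending like _2 or _b are one class to them, and where a whole thing is asked for, a point or a joint stands for the part that bears it (a point fixed in the world has none). Each returns a list of dicts, best first, with "confidence" (0 to 1); they miss things now and then, are a little off and sometimes report something else, mostly with a low value. They report only what shows in the picture. A call takes as long as a camera call. They do not tell look-alikes from the thing itself.
- r.silhouettes(target, camera): "mask" (384x512 bool, what is visible of it) and "position" ([row, column] in pixels, amid what is visible of it).
The state is a dict: "t": time; "joints": joint angles; "joint_velocities": joint speeds; "tau": joint torques, N m; "eef_pos": TCP position; "orientation": TCP orientation; "contact_force": force on the tool from outside, world axes, zero at the start; "wrist_torque": the same for the moment, N m; "opening": finger opening in mm; "finger_force": force on a finger pad.
Only numpy, scipy, OpenCV 4.12 (cv2) and the standard library are available. Lean on these libraries where they do the work, as an engineer would, in place of code of your own. Each camera call takes 0.05 s, during which the arm holds its last target. There are 200 camera calls.

TASK

Couple the drive rod of the shear-test unit to its carriage: push the loose red-handled pin through the fork and the rod's eye until its handle sits fully home against the fork. Then flip the yellow-knobbed cam lever all the way over to the opposite side, which locks the rod, leaving the pin home, and leave the sample tins and the beaker where they stand.

Things in the scene. Friction and masses are not known exactly. Their poses are not given: they have to be found in the camera images.
- pin: Loose pin, 135 mm, about 120 g: red square handle (28 x 28 x 55 mm), coaxial 12 mm steel shank 80 mm long, last 12 mm tapering to 5 mm. Origin on the axis at the shoulder (handle meets shank); x points to the nose, handle from x = -55 mm to 0. Lies flat on its handle, z up, axis 14 mm above the table. Grip the handle from above, across its 28 mm.
- pin_mid (a point): Point on the pin's axis, 30 mm from the shoulder towards the nose; at the fork's centre when the pin is home, the shoulder then resting on an ear's outer face and the nose 20 mm out of the other ear.
- machine: Fixed shear-test unit, blue bed 400 x 120 mm, 35 mm high. Origin on the table below the fork's hole; x along the drive rod from fork to gear housing, y left, z up. Carriage: x -140 to -65 mm, y within 40, top at 130. Rod bearing: x 90 to 150, top at 105, lever cheeks to 131. White housing: x 190 to 255, y within 55, top at 130. Free space beside the fork.
- fork_hole (a point): Centre of the carriage's steel fork, on its hole axis (the machine's y), 90 mm above the table. Two upright ears 12 mm thick, outer faces at y = +30 and -30 mm, x = -65 to 18, z = 72 to 108 mm, each with a 17 mm hole; the rod's brass eye lies between them. The pin may enter from either side.
- rod_eye (a point): Centre of the 17 mm hole in the drive rod's brass eye (24 mm thick). The rod floats up to 3 mm either way along the machine's x against about 1 N of friction and starts within 1.5 mm of line, so the tapered nose draws it into line.
- cam_lever (a joint): Cam lever angle in rad, about the machine's x. 0: leaning 50 degrees off vertical to the machine's +y side (unlocked); grows as it goes up and over; 1.74, its stop: leaning 50 degrees to the -y side (locked). Starts at 0 to 0.3. Steady friction of 0.12 N m (1.6 N at the knob); stays where it is left.
- lever_knob (a point): Centre of the lever's yellow barrel knob, 36 mm long along the machine's x and 24 mm in diameter, 75 mm from the lever's axis.
- lever_hinge (a point): Point on the lever's turning axis (along the machine's x) in the knob's plane, at machine x = 120 mm, y = 0, 118 mm above the table.
- tin_a: Bystander: closed aluminium sample tin, 54 mm diameter, 45 mm high; origin at the centre of its underside.
- tin_b: Bystander: a second such tin.
- beaker: Bystander: white plastic beaker, 72 mm diameter, 90 mm high; origin at the centre of its underside.
Mind the look-alikes: they are no part of the job. Several things have the shape of the pin; the one meant has the colours described above.

How it is judged:
By the outcome, as a careful person would: the job done as asked, in the order asked, and still so for the second after the job is handed in, with the robot touching nothing.
It also fails if it takes over 61 s, if anything falls off the work surface, if the arm or the gripper's body presses on something with over 40 N, if the wrist force passes 120 N, or if a joint passes its speed limit or range.

## Working session

There is one attempt and no reset: what is moved stays moved. The work goes in short steps, Python scripts to look and compute and a tool call to move; the robot and the scene stay as the last step left them, time stands still between calls to the robot, and variables do not carry over. Pictures are saved under pics/ and viewed, at most 10 in all, crops included, and the job is handed in when it is done.

Besides the shell and the picture viewer there is one more tool, called after ">>>" in YAML: its name, and indented under it one key for each argument. arm_command: Moves the arm, as the interface text tells. Its arguments: {"type":"object","properties":{"twist":{"type":"array"},"delta_pos":{"type":"array"},"fingers":{"type":"array"},"force":{"type":"number"}},"required":["twist","delta_pos","fingers"]}

```bash
ls; mkdir -p pics; python3 - <<'E'
from workcell import r
import cv2, numpy as np
s=r.sense(); print(s['t'],s['eef_pos'],s['orientation'],s['opening'])
for c in ('scene','top'):
    im=r.grab_frame(c); cv2.imwrite(f'pics/{c}0.png',im[:,:,::-1])
    for n in ('pin','machine','lever_knob','tin_a','beaker'):
        for d in r.silhouettes(n,c): print(c,n,round(d['confidence'],2),d['position'],d['mask'].sum())
    k=r.get_calibration(c); print(k)
print(r.get_calibration('wrist'))
E
```

```text
pics
0.0 [ 281.16157703 -557.9609388   403.81046371] [[ 8.92997589e-01  4.50060713e-01 -8.12846267e-04]
 [ 4.50061431e-01 -8.92996585e-01  1.34444605e-03]
 [-1.20786592e-04 -1.56641784e-03 -9.99998766e-01]] 87.55064926273639
scene pin 0.82 [194.8, 332.3] 285
scene pin 0.67 [181.2, 373.7] 243
scene pin 0.59 [218.5, 317.9] 288
scene machine 0.87 [232.5, 196.8] 6674
scene lever_knob 0.71 [206.9, 201.2] 246
scene lever_knob 0.24 [222.9, 314.5] 328
scene tin_a 0.83 [214.4, 130.8] 318
scene beaker 0.66 [265.3, 323.6] 1075
scene beaker 0.6 [208.5, 198.3] 247
{'camera_matrix': array([[352.01053429,   0.        , 253.36436202],
       [  0.        , 352.01053429, 193.72518218],
       [  0.        ,   0.        ,   1.        ]]), 'R': array([[-0.15010376,  0.9886378 , -0.00800997],
       [ 0.59674602,  0.0841378 , -0.7980069 ],
       [-0.78826585, -0.12456375, -0.60259508]]), 't': array([  -8.25801088, -212.45112851, 1487.02544597])}
top pin 0.7 [202.0, 197.0] 257
top pin 0.62 [279.0, 134.2] 317
top pin 0.59 [248.3, 178.9] 233
top machine 0.7 [174.3, 297.0] 4899
top machine 0.64 [189.7, 375
[... 403 characters left out ...]
508222],
       [-0.98641804, -0.00319291, -0.16422318],
       [ 0.16415363,  0.01582123, -0.9863079 ]]), 't': array([  74.68540554,  508.58167791, 1328.8886928 ])}
{'camera_matrix': array([[297.31863964,   0.        , 249.14186451],
       [  0.        , 297.31863964, 193.27626983],
       [  0.        ,   0.        ,   1.        ]]), 'tool_from_camera': array([[-1.11781661e-03, -9.63387493e-01, -2.68110592e-01,
         7.30052788e+01],
       [ 9.99999149e-01, -1.25710483e-03,  3.47854254e-04,
        -1.33960329e+00],
       [-6.72161558e-04, -2.68109975e-01,  9.63388078e-01,
         2.07174524e+01],
       [ 0.00000000e+00,  0.00000000e+00,  0.00000000e+00,
         1.00000000e+00]])}
```

```bash
python3 - <<'E'
import cv2,numpy as np
a=cv2.imread('pics/scene0.png')[130:330,80:440];b=cv2.imread('pics/top0.png')[100:320,90:450]
a=cv2.resize(a,(540,300));b=cv2.resize(b,(540,330)) 
a=cv2.resize(cv2.imread('pics/scene0.png')[150:310,90:420],(620,300),interpolation=cv2.INTER_CUBIC)
b=cv2.resize(cv2.imread('pics/top0.png')[110:305,90:405],(485,300),interpolation=cv2.INTER_CUBIC)
c=np.zeros((600,620,3),np.uint8);c[:300]=a;c[300:,:485]=b
cv2.imwrite('pics/c0.png',c)
E
```

```text
(no output)
```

View pics/c0.png

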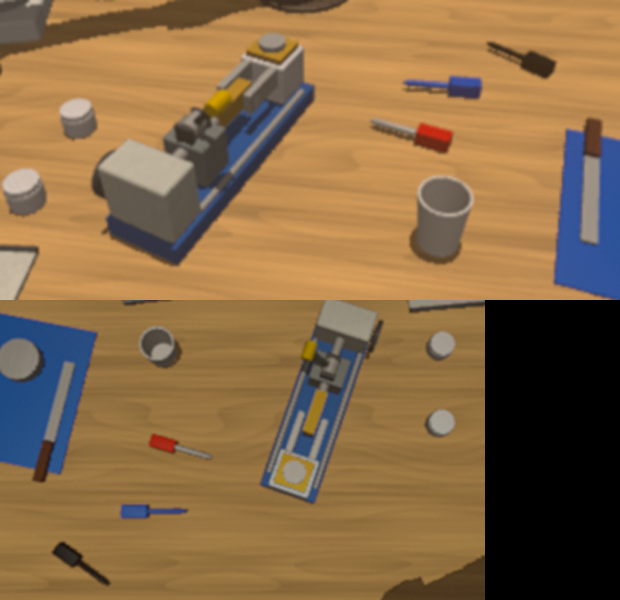

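The top half (scene camera) shows the machine with the housing in front, the red pin to its right, blue and black look-alikes, and two tins to its left. The bottom half (top camera) has the red pin at about (202,197), nose towards the machine, and the knob on the pin's side (148,300). I'll start with coarse poses by fitting box models to the silhouettes.

```bash
cat > h.py <<'E'
from workcell import r
import numpy as np, cv2
from scipy.optimize import minimize
from scipy.spatial.transform import Rotation as Rn
def project(P,cam,state=None):
    P=np.atleast_2d(P).astype(float); k=r.get_calibration(cam); K=k['camera_matrix']
    if cam!='wrist':
        c=P@k['R'].T+k['t']; p=c@K.T; return p[:,:2]/p[:,2:]
    T=k['tool_from_camera']; R=np.array(state['orientation']); q=(P-state['eef_pos'])@R
    c=(q-T[:3,3])@T[:3,:3]; rho=np.hypot(c[:,0],c[:,1]); th=np.arctan2(rho,c[:,2])
    return c[:,:2]/np.maximum(rho,1e-9)[:,None]*th[:,None]*K[0,0]+K[:2,2]
def ray(uv,cam,state=None):
    k=r.get_calibration(cam); K=k['camera_matrix']; d=(np.array(uv,float)-K[:2,2])/K[0,0]
    if cam!='wrist':
        return -k['R'].T@k['t'], k['R'].T@np.r_[d,1]
    T=k['tool_from_camera']; R=np.array(state['orientation']); th=np.hypot(*d)
    v=np.r_[d/max(th,1e-9)*np.sin(th),np.cos(th)]
    return np.array(state['eef_pos'])+R@T[:3,3], R@T[:3,:3]@v
def tri(obs):  # obs: list of (uv,cam,state)
    A=np.zeros((3,3));b=np.zeros(3)
    for o in obs:
        c,d=ray(*o); d=d/np.linalg.norm(d); M=np.eye(3)-np.outer(d,d); A+=M;b+=M@c
    X=np.linalg.solve(A,b)
    return X,[float(np.linalg.norm(np.cross(X-ray(*o)[0],ray(*o)[1]/np.linalg.norm(ray(*o)[1])))) for o in obs]
def onz(uv,cam,z,state=None):
    c,d=ray(uv,cam,state); return c+d*(z-c[2])/d[2]
def place(p,L):
    x,y,a=p[:3]; c,s=np.cos(a),np.sin(a); L=np.atleast_2d(L).astype(float)
    return L@np.array([[c,s,0],[-s,c,0],[0,0,1]])+[x,y,0]
def box(x0,x1,y0,y1,z0,z1,n=8):
    g=[np.array([x0,x1]),np.array([y0,y1]),np.array([z0,z1])]
    return np.array(np.meshgrid(*g)).reshape(3,-1).T
def render(p,boxes,cam,state=None,ss=4):
    m=np.zeros((384*ss,512*ss),np.uint8)
    for b in boxes:
        h=cv2.convexHull(((project(place(p,b),cam,state)+.5)*ss-.5).astype(np.float32)).round().astype(np.int32)
        cv2.fillConvexPoly(m,h,1)
    return cv2.resize(m.astype(np.float32),(512,384),interpolation=cv2.INTER_AREA)
def fit(p0,boxes,views,steps):  # views: (mask,cam,state)
    def cost(p):
        c=0
        for m,cam,st in views:
            q=render(p,boxes,cam,st); c+=1-np.minimum(q,m).sum()/np.maximum(q,m).sum()
        return c/len(views)
    p0=np.array(p0,float)
    sim=np.vstack([p0]+[p0+np.eye(len(p0))[i]*steps[i] for i in range(len(p0))])
    o=minimize(cost,p0,method='Nelder-Mead',options=dict(initial_simplex=sim,xatol=.02,fatol=1e-4))
    return o.x,o.fun
MB=[box(-143,257,-60,60,0,35),box(-140,-65,-40,40,35,130),box(90,150,-30,30,35,105),box(190,255,-55,55,35,130)]
PB=[box(-55,0,-14,14,0,28)]
def redmask(im):
    h=cv2.cvtColor(im,cv2.COLOR_RGB2HSV)
    m=(((h[...,0]<6)|(h[...,0]>172))&(h[...,1]>150)&(h[...,2]>60)).astype(np.uint8)
    n,l,s,c=cv2.connectedComponentsWithStats(m); 
    if n<2: return None
    i=1+s[1:,4].argmax(); return (l==i).astype(np.float32)
E
python3 - <<'E'
from h import *
R={}
for c in ('scene','top'):
    im=cv2.imread(f'pics/{c}0.png')[:,:,::-1].copy(); R[c]=redmask(im); v,u=np.where(R[c]); print(c,'red',len(v),u.mean(),v.mean())
r.grab_frame('scene'); ms=r.silhouettes('machine','scene')[0]['mask'].astype(np.float32)
r.grab_frame('top'); mt=r.silhouettes('machine','top')[0]['mask'].astype(np.float32)
u=lambda m:np.argwhere(m)[:,::-1].mean(0)
print('pin tri',tri([(u(R['scene']),'scene'),(u(R['top']),'top')]))
h0=tri([(u(R['scene']),'scene'),(u(R['top']),'top')])[0]
print(fit([h0[0],h0[1]-27,-1.8],PB,[(R['scene'],'scene',None),(R['top'],'top',None)],[10,10,.2]))
m0=onz(u(mt),'top',60); print(m0)
print(fit([m0[0]-50,m0[1]+15,-.3],MB,[(ms,'scene',None),(mt,'top',None)],[20,20,.2]))
# other bits
for n,z in (('tin_a',22),('beaker',45)):
    for d in r.silhouettes(n,'top'): print(n,round(d['confidence'],2),onz(d['position'][::-1],'top',z).round())
r.grab_frame('scene')
ks=r.silhouettes('lever_knob','scene')[0]['position'][::-1]
print('knob',tri([(ks,'scene'),([299.8,148.3],'top')]))
E
```

```text
scene red 476 446.77100840336135 25.794117647058822
top red 109 195.37614678899084 202.74311926605503
pin tri (array([450.84178834, 339.7728989 , 539.72228802]), [144.45445377816566, 144.45445377816574])
(array([450.84178834, 312.7728989 ,  -1.8       ]), np.float64(1.0))
[570.22225037 -40.21204449  60.        ]
(array([ 5.10382561e+02, -1.98374027e+01, -3.34246500e-01]), np.float64(0.07991522550582886))
tin_a 0.78 [ 531. -290.   22.]
tin_a 0.66 [ 691. -299.   22.]
beaker 0.85 [690. 297.  45.]
knob (array([ 663.33381392, -114.27396223,  163.98062186]), [80.39771107980415, 80.39771107980427])
```

```bash
python3 - <<'E'
from h import *
R={}
for c in ('scene','top'):
    im=cv2.imread(f'pics/{c}0.png')[:,:,::-1].copy()
    if c=='scene': im[:150]=0; im[:,:250]=0
    R[c]=redmask(im)
u=lambda m:np.argwhere(m)[:,::-1].mean(0)
print(u(R['scene']),u(R['top']))
h0,e=tri([(u(R['scene']),'scene'),(u(R['top']),'top')]); print(h0,e)
print(fit([h0[0],h0[1]-27,-1.8],PB,[(R['scene'],'scene',None),(R['top'],'top',None)],[10,10,.2]))
p=[510.4,-19.8,-.334]
print('knob by text geometry, q=0..0.3:')
from math import *
for q in (0,.15,.3):
    a=radians(50)-q; k=place(p,[120,75*sin(a),118+75*cos(a)]); print(q,k,project(k,'scene'),project(k,'top'))
r.grab_frame('scene')
for d in r.silhouettes('lever_knob','scene'): print(d['confidence'],d['position'])
E
```

```text
[320.76 220.88] [195.37614679 202.74311927]
[482.9267504  286.06451977  22.85776953] [0.47021794458336263, 0.4702179445833377]
(array([481.22811141, 259.47452889,  -1.73216996]), np.float64(0.5005543231964111))
knob by text geometry, q=0..0.3:
0 [[642.6032485   -4.86056946 166.20907073]] [[209.06920514 208.89951102]] [[287.32761014 142.48182904]]
0.15 [[640.03001803 -12.27621249 174.25345365]] [[206.16671049 205.4967766 ]] [[289.99574452 142.5579919 ]]
0.3 [[637.0915919  -20.7442916  181.03450528]] [[202.92803675 202.34932266]] [[293.03651789 142.87931095]]
0.6 [207.2, 202.2]
```

>>> arm_command:
  twist:
    - [0,0,0]
    - [0,0,0]
    - [0,0,0]
    - [0,0,0]
    - [0,0,0]
    - [0,0,0]
    - [0,0,0]
    - [0,0,0]
  delta_pos:
    - [0.173,-0.203,-0.02]
    - [0.173,-0.203,-0.02]
    - [0.173,-0.203,-0.02]
    - [0.173,-0.203,-0.02]
    - [0.173,-0.203,-0.02]
    - [0.173,-0.203,-0.02]
    - [0.173,-0.203,-0.02]
    - [0.173,-0.203,-0.02]
  fingers: [87,87,87,87,87,87,87,87]

```text
t: 1.77
eef_pos: [357.0, -245.2, 429.1]
orientation: [[0.893, 0.45, 0.001], [0.45, -0.893, -0.001], [0.0, 0.001, -1.0]]
contact_force: [1.3, -0.5, -0.3]
opening: 86.7
finger_force: 0.0
```

>>> arm_command:
  twist:
    - [0,0,0]
    - [0,0,0]
    - [0,0,0]
    - [0,0,0]
    - [0,0,0]
    - [0,0,0]
    - [0,0,0]
    - [0,0,0]
  delta_pos:
    - [0.173,-0.203,0]
    - [0.173,-0.203,0]
    - [0.173,-0.203,0]
    - [0.173,-0.203,0]
    - [0.173,-0.203,0]
    - [0.173,-0.203,0]
    - [0.173,-0.203,0]
    - [0.173,-0.203,0]
  fingers: [87,87,87,87,87,87,87,87]

```text
t: 2.43
eef_pos: [432.7, 65.7, 429.1]
orientation: [[0.893, 0.45, 0.001], [0.45, -0.893, -0.0], [0.001, 0.001, -1.0]]
contact_force: [0.8, -1.3, -0.5]
opening: 86.7
finger_force: 0.0
```

>>> arm_command:
  twist:
    - [0,0,-0.0375]
    - [0,0,-0.0375]
    - [0,0,-0.0375]
    - [0,0,-0.0375]
    - [0,0,-0.0375]
    - [0,0,-0.0375]
    - [0,0,-0.0375]
    - [0,0,-0.0375]
  delta_pos:
    - [0,0,0]
    - [0,0,0]
    - [0,0,0]
    - [0,0,0]
    - [0,0,0]
    - [0,0,0]
    - [0,0,0]
    - [0,0,0]
  fingers: [87,87,87,87,87,87,87,87]

```text
t: 3.1
eef_pos: [432.7, 63.8, 428.8]
orientation: [[0.155, 0.988, 0.0], [0.988, -0.155, -0.0], [-0.0, 0.0, -1.0]]
contact_force: [0.3, -0.0, -0.4]
opening: 87.0
finger_force: 0.0
```

```bash
cat >> h.py <<'E'
def snap(tag,names=()):
    s=r.sense(); im=r.grab_frame('wrist'); cv2.imwrite(f'pics/{tag}.png',im[:,:,::-1]); out={}
    for n in names: out[n]=r.silhouettes(n,'wrist')
    np.save(f'pics/{tag}.npy',{'s':s,'out':out},allow_pickle=True); return s,im,out
def head(s): R=np.array(s['orientation']); return np.arctan2(R[1,0],R[0,0])
E
python3 - <<'E'
from h import *
s,im,o=snap('w1',('machine','pin','lever_knob'))
print(s['t'],s['eef_pos'],head(s),s['joints'])
for n in o:
    for d in o[n]: print(n,round(d['confidence'],2),d['position'],d['mask'].sum())
for n,p in (('fork',place([510.4,-19.8,-.334],[0,0,90])),('pin',[[481,258,14]])): print(n,project(p,'wrist',s))
E
```

```text
3.1 [432.73251815  63.81616002 428.77731583] 1.4150768537484193 [ 0.33488384  0.11080806 -0.63083719  1.95798083  0.0736861   1.09482086
 -0.48253826]
machine 0.94 [219.0, 312.9] 20157
pin 0.87 [22.1, 258.6] 965
pin 0.76 [25.6, 160.2] 580
pin 0.62 [221.0, 310.5] 19701
lever_knob 0.64 [235.3, 450.2] 463
fork [[324.91816856 238.32829549]]
pin [[262.98960289  21.11753941]]
```

View pics/w1.png

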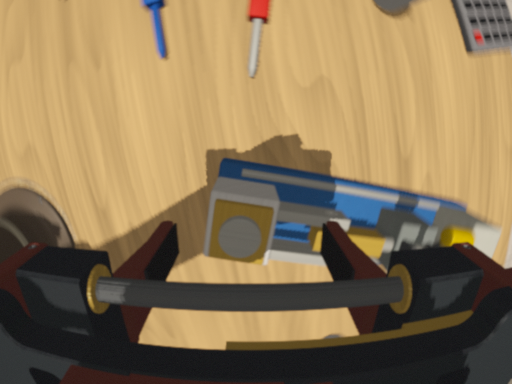

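The wrist picture shows the red pin at the top edge, with its handle at (258,8) and nose at (254,75). The machine is in the middle: carriage plate (241,230), fork (325,238) and knob (457,236). The fork prediction matches well. I'll move closer to the pin.

>>> arm_command:
  twist:
    - [0,0,0]
    - [0,0,0]
    - [0,0,0]
    - [0,0,0]
    - [0,0,0]
    - [0,0,0]
    - [0,0,0]
    - [0,0,0]
  delta_pos:
    - [0.15,0.018,0.065]
    - [0.15,0.018,0.065]
    - [0.15,0.018,0.065]
    - [0.15,0.018,0.065]
    - [0.15,0.018,0.065]
    - [0.15,0.018,0.065]
    - [0.15,0.018,0.065]
    - [0,0,0]
  fingers: [60,60,60,60,60,60,60,60]

```text
t: 3.97
eef_pos: [476.6, 219.9, 358.8]
orientation: [[0.161, 0.987, -0.002], [0.987, -0.161, 0.002], [0.002, -0.002, -1.0]]
contact_force: [0.4, 1.1, 0.3]
opening: 60.0
finger_force: 0.0
```

```bash
cat >> h.py <<'E'
def redline(im,s,lo=(0,0)):
    m=redmask(im); v,u=np.where(m>0); return m,u.mean(),v.mean()
E
python3 - <<'E'
from h import *
s,im,o=snap('w2',('pin',))
print(s['t'],s['eef_pos'],head(s))
for d in o['pin']: print(round(d['confidence'],2),d['position'],d['mask'].sum())
d=min(o['pin'],key=lambda d:abs(d['position'][1]-250)); 
PB2=PB+[box(0,68,-6,6,8,20),box(68,80,-4,4,10,18)]
m=d['mask'].astype(np.float32)
print('full',fit([481,258,-1.73],PB2,[(m,'wrist',s)],[8,8,.1]))
rm=redmask(im); print(rm.sum(),np.argwhere(rm)[:,::-1].mean(0))
print('red',fit([481,258,-1.73],PB,[(rm,'wrist',s)],[8,8,.1]))
E
```

```text
3.9667 [476.60089295 219.85593435 358.82159292] 1.4094166837460276
0.81 [26.4, 43.0] 1401
0.71 [130.2, 244.2] 1921
0.7 [111.3, 123.8] 2187
full (array([477.04383369, 260.38258677,  -1.85122148]), np.float64(0.12006676197052002))
1250.0 [247.424  119.4336]
red (array([477.25692801, 260.73067955,  -1.82490907]), np.float64(0.12495625019073486))
```

View pics/w2.png

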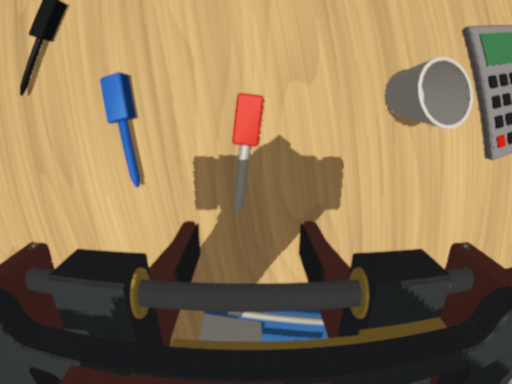

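The red pin is at (247,119), shoulder (243,145), nose (239,212), and the beaker is at (430,95). I'll turn, go above the handle and look again.

>>> arm_command:
  twist:
    - [0,0,0]
    - [0,0,0]
    - [0,0,0]
    - [0,0,0.0115]
    - [0,0,0.0115]
    - [0,0,0.0115]
    - [0,0,0]
    - [0,0,0]
  delta_pos:
    - [0.15,-0.007,0.19]
    - [0.15,-0.007,0.19]
    - [0.15,-0.007,0.19]
    - [0,0,0.19]
    - [0,0,0.04]
    - [0,0,0]
    - [0,0,0]
    - [0,0,0]
  fingers: [60,60,60,60,60,60,60,60]

```text
t: 4.73
eef_pos: [485.0, 282.5, 241.0]
orientation: [[0.268, 0.963, 0.001], [0.963, -0.268, -0.0], [-0.0, 0.001, -1.0]]
contact_force: [0.3, 0.3, -0.4]
opening: 60.0
finger_force: 0.0
```

```bash
python3 - <<'E'
from h import *
s,im,o=snap('w3',('pin',))
print(s['t'],s['eef_pos'],head(s))
rm=redmask(im); print(rm.sum(),np.argwhere(rm)[:,::-1].mean(0))
print('red',fit([477,260.5,-1.84],PB,[(rm,'wrist',s)],[8,8,.1]))
d2=np.load('pics/w2.npy',allow_pickle=True).item(); m2=redmask(cv2.imread('pics/w2.png')[:,:,::-1].copy())
print('both',fit([477,260.5,-1.84],PB,[(rm,'wrist',s),(m2,'wrist',d2['s'])],[8,8,.1]))
c=lambda m:np.argwhere(m)[:,::-1].mean(0)
print(tri([(c(rm),'wrist',s),(c(m2),'wrist',d2['s'])]), 'grasp px',project(np.array(s['eef_pos'])-[0,0,163],'wrist',s))
E
```

```text
4.7333 [484.96667415 282.45155833 240.97578834] 1.299594876739953
3005.0 [247.18635607 208.77537438]
red (array([477.23156509, 260.43292897,  -1.82507306]), np.float64(0.1070665717124939))
both (array([476.75092184, 261.05171258,  -1.84678644]), np.float64(0.11739689111709595))
(array([483.77295894, 286.62331429,  10.79136662]), [0.002160526353614459, 0.0021605263536942855]) grasp px [[250.79291949 255.09877813]]
```

View pics/w3.png

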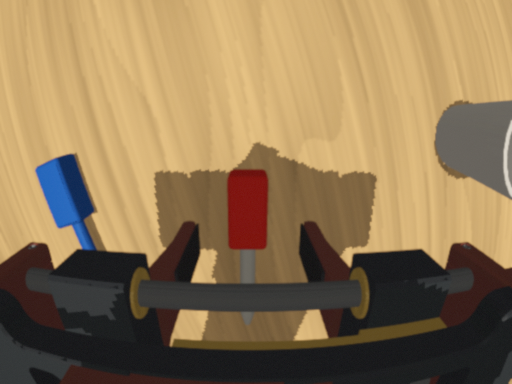

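The red handle is centred between the fingers, with its middle at (247,209) and its shoulder at (247,248), aligned with the tool. Next I descend and grip.

>>> arm_command:
  twist:
    - [0,0,0]
    - [0,0,0]
    - [0,0,0]
    - [0,0,0]
    - [0,0,0]
    - [0,0,0]
    - [0,0,0]
    - [0,0,0]
  delta_pos:
    - [0.027,-0.013,0.1]
    - [0,0,0.1]
    - [0,0,0.1]
    - [0,0,0.067]
    - [0,0,0]
    - [0,0,0]
    - [0,0,0]
    - [0,0,0]
  fingers: [60,60,60,60,60,20,20,20]
  force: 40

```text
t: 5.5
eef_pos: [484.1, 287.9, 186.3]
orientation: [[0.267, 0.964, 0.001], [0.964, -0.267, 0.001], [0.001, 0.001, -1.0]]
contact_force: [-0.0, 0.1, -0.0]
opening: 43.4
finger_force: 0.0
```

>>> arm_command:
  twist:
    - [0,0,0]
    - [0,0,0]
    - [0,0,0]
    - [0,0,0]
    - [0,0,0]
    - [0,0,0]
    - [0,0,0]
    - [0,0,0]
  delta_pos:
    - [0,0,0]
    - [0,0,0]
    - [0,0,0]
    - [0,0,0]
    - [0,0,-0.1]
    - [0,0,-0.2]
    - [0,0,-0.2]
    - [0,0,0]
  fingers: [20,20,20,20,20,20,20,20]

```text
t: 6.17
eef_pos: [484.7, 289.1, 265.1]
orientation: [[0.266, 0.964, 0.006], [0.964, -0.266, 0.004], [0.005, 0.004, -1.0]]
contact_force: [1.1, 1.3, -0.9]
opening: 27.6
finger_force: 40.0
```

```bash
python3 - <<'E'
from h import *
s,im,o=snap('w4',('machine','lever_knob'))
print(s['t'],s['eef_pos'],head(s),s['opening'],s['finger_force'])
rm=redmask(im); print(rm.sum(),np.argwhere(rm)[:,::-1].mean(0))
# machine refits with wrist view w1 + scene + top
ms=[]
for c in ('scene','top'):
    r.grab_frame(c); ms.append((r.silhouettes('machine',c)[0]['mask'].astype(np.float32),c,None))
for k in (ms[:1],ms[1:],ms): print(fit([510,-20,-.334],MB,k,[8,8,.1]))
E
```

```text
6.1667 [484.69493012 289.12161314 265.14021825] 1.3011648437468062 27.62415103575494 39.999398589134216
4565.0 [249.04534502 240.04556407]
(array([ 5.09007210e+02, -2.46332163e+01, -3.21369270e-01]), np.float64(0.07628297805786133))
(array([ 5.14499711e+02, -2.07664931e+01, -3.34596788e-01]), np.float64(0.16392731666564941))
(array([ 5.11174335e+02, -2.12965801e+01, -3.31944377e-01]), np.float64(0.1281784176826477))
```

View pics/w4.png

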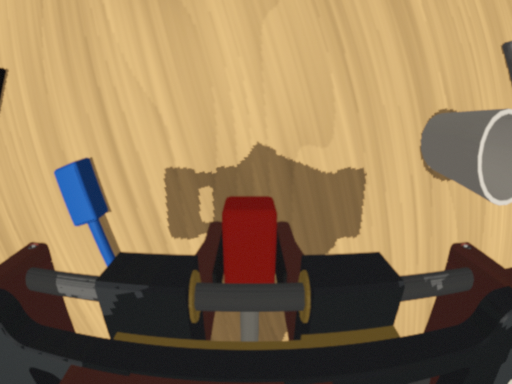

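The pin is gripped: opening is 27.6 mm, force is 40 N, and the handle is clear of the table at (249,240). Now I'll take two wrist views of the fork with the pin held high.

>>> arm_command:
  twist:
    - [0,0,0]
    - [0,0,0]
    - [0,0,0]
    - [0,0,0]
    - [0,0,0]
    - [0,0,0]
    - [0,0,0]
    - [0,0,0]
  delta_pos:
    - [-0.217,0.037,-0.113]
    - [-0.217,0.037,-0.113]
    - [-0.217,0.037,-0.113]
    - [-0.217,0.037,-0.113]
    - [-0.217,0.037,-0.113]
    - [-0.217,0.037,-0.113]
    - [-0.217,0.037,-0.113]
    - [-0.217,0.037,-0.113]
  fingers: [20,20,20,20,20,20,20,20]

```text
t: 7.18
eef_pos: [456.4, 23.4, 396.0]
orientation: [[0.266, 0.964, -0.001], [0.964, -0.266, 0.0], [-0.0, -0.001, -1.0]]
contact_force: [0.9, -0.2, -1.5]
opening: 27.4
finger_force: 40.0
```

>>> arm_command:
  twist:
    - [0,0,0.01]
    - [0,0,0.01]
    - [0,0,0]
    - [0,0,0]
    - [0,0,0]
    - [0,0,0]
    - [0,0,0]
    - [0,0,0]
  delta_pos:
    - [-0.217,0.037,0]
    - [-0.217,0.037,0]
    - [0,0,0]
    - [0,0,0]
    - [0,0,0]
    - [0,0,0]
    - [0,0,0]
    - [0,0,0]
  fingers: [20,20,20,20,20,20,20,20]

```text
t: 7.85
eef_pos: [449.5, -39.6, 395.7]
orientation: [[0.325, 0.946, -0.0], [0.946, -0.325, 0.0], [0.0, -0.0, -1.0]]
contact_force: [-1.2, 0.9, -1.6]
opening: 28.2
finger_force: 40.0
```

```bash
python3 - <<'E'
from h import *
s,im,o=snap('w5',('machine','lever_knob'))
print(s['t'],s['eef_pos'],head(s))
E
```

```text
7.85 [449.49685042 -39.59568675 395.7302682 ] 1.2403040807247858
```

>>> arm_command:
  twist:
    - [0,0,0]
    - [0,0,0]
    - [0,0,0]
    - [0,0,0]
    - [0,0,0]
    - [0,0,0]
    - [0,0,0]
    - [0,0,0]
  delta_pos:
    - [0,0.222,0]
    - [0,0.222,0]
    - [0,0.222,0]
    - [0,0,0]
    - [0,0,0]
    - [0,0,0]
    - [0,0,0]
    - [0,0,0]
  fingers: [20,20,20,20,20,20,20,20]

```text
t: 8.67
eef_pos: [543.1, -72.8, 396.2]
orientation: [[0.326, 0.945, 0.0], [0.945, -0.326, -0.0], [-0.0, 0.0, -1.0]]
contact_force: [-0.6, 0.4, -1.3]
opening: 27.7
finger_force: 40.0
```

```bash
python3 - <<'E'
from h import *
s,im,o=snap('w6',('machine','lever_knob'))
print(s['t'],s['eef_pos'],head(s))
tl=[]
for t in ('w5','w6'):
    d=np.load(f'pics/{t}.npy',allow_pickle=True).item()
    k=d['out']['lever_knob']; print([(x['confidence'],x['position']) for x in k]); tl.append((k[0]['position'][::-1],'wrist',d['s']) if k else None)
    P=place([511.2,-21.3,-.332],[[0,0,90],[18,30,108],[18,-30,108],[-65,30,108],[18,18,108]]); print(project(P,'wrist',d['s']).round(1).tolist())
if all(tl): print(tri(tl))
a=[cv2.resize(cv2.imread(f'pics/{t}.png')[60:260,x0:x0+266],(798,600)) for t,x0 in (('w5',150),('w6',100))]
c=np.vstack([cv2.resize(cv2.imread(f'pics/{t}.png')[y0:y0+120,x0:x0+320],(800,300),interpolation=cv2.INTER_CUBIC) for t,x0,y0 in (('w5',180,90),('w6',60,90))])
cv2.imwrite('pics/c1.png',c)
E
```

```text
8.6667 [543.06838804 -72.80854588 396.22752693] 1.2387177809353962
[(0.65, [120.7, 451.8])]
[[304.2, 151.0], [327.8, 121.6], [324.8, 185.4], [236.4, 119.9], [327.4, 134.6]]
[(0.67, [104.8, 343.7])]
[[201.9, 149.7], [217.9, 119.0], [219.2, 184.0], [131.1, 122.7], [218.1, 132.2]]
(array([632.73495478, -19.01520242, 164.7959913 ]), [1.322858354924268, 1.322858354924263])
```

View pics/c1.png

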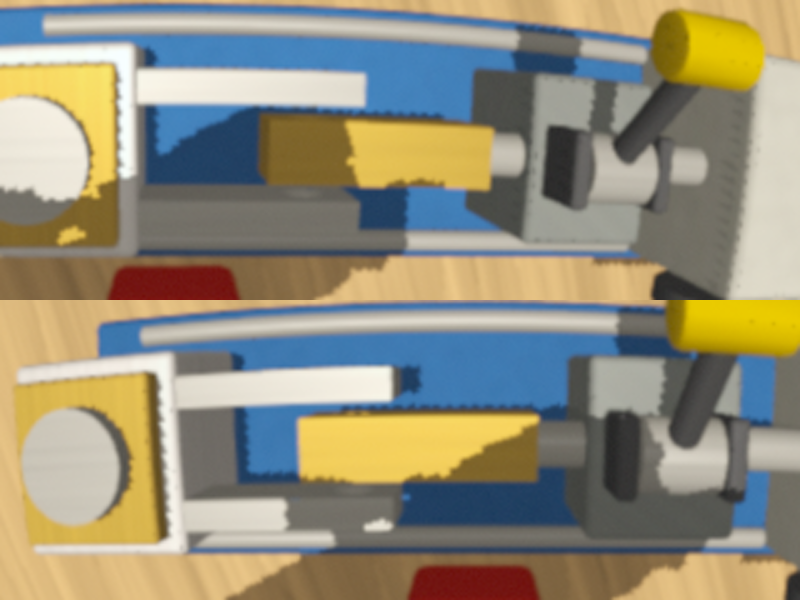

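The crops show the fork ear ends: in w5 the +y ear ends at about (326,119–132), in w6 at about (217,116–131). That is 2–2.5 px above prediction, so the fork lies about 2.3 mm further to machine +y, with yaw and height confirmed. The barrel knob is clear at about (463,109) in w5. Going to the pre-insertion pose.

>>> arm_command:
  twist:
    - [0,0,0]
    - [0,0,0]
    - [0,0,0]
    - [0,0,0]
    - [0,0,0]
    - [0,0,0]
    - [0,0,0]
    - [0,0,0]
  delta_pos:
    - [0.217,-0.052,0]
    - [0.217,-0.052,0]
    - [0.217,-0.052,0]
    - [0.217,-0.052,0]
    - [0.217,-0.052,0]
    - [0.217,-0.052,0]
    - [0,0,0.2]
    - [0,0,0.2]
  fingers: [20,20,20,20,20,20,20,20]

```text
t: 9.48
eef_pos: [563.4, 130.0, 337.3]
orientation: [[0.322, 0.947, 0.005], [0.947, -0.322, 0.002], [0.004, 0.004, -1.0]]
contact_force: [0.4, -1.0, -1.8]
opening: 27.8
finger_force: 40.0
```

>>> arm_command:
  twist:
    - [0,0,0]
    - [0,0,0]
    - [0,0,0]
    - [0,0,0]
    - [0,0,0]
    - [0,0,0]
    - [0,0,0]
    - [0,0,0]
  delta_pos:
    - [0,0,0.2]
    - [0,0,0.2]
    - [0,0,0.09]
    - [0,0,0]
    - [0,0,0]
    - [0,0,0]
    - [0,0,0]
    - [0,0,0]
  fingers: [20,20,20,20,20,20,20,20]

```text
t: 10.15
eef_pos: [563.8, 126.7, 264.0]
orientation: [[0.327, 0.945, 0.003], [0.945, -0.327, 0.0], [0.001, 0.002, -1.0]]
contact_force: [0.2, 0.3, -1.7]
opening: 27.3
finger_force: 40.0
```

```bash
cat >> h.py <<'E'
def yellow(im,lo):
    h=cv2.cvtColor(im,cv2.COLOR_RGB2HSV); return ((abs(h[...,0].astype(int)-27)<4)&(h[...,1]>200)).astype(np.uint8)
def mc(P,M): # world -> machine
    c,s=np.cos(M[2]),np.sin(M[2]); d=np.array(P)-[M[0],M[1],0]; return np.array([c*d[0]+s*d[1],-s*d[0]+c*d[1],d[2]])
M=[512.2,-19.2,-.332]
E
python3 - <<'E'
from h import *
s=r.sense(); print(s['t'],s['eef_pos'],head(s),mc(s['eef_pos'],M))
ims={c:r.grab_frame(c) for c in ('scene','top')}
ks=[]
for t,(a,b,c,d) in (('w5',(90,130,430,500)),('w6',(70,125,315,400))):
    im=cv2.imread(f'pics/{t}.png')[:,:,::-1].copy(); h=cv2.cvtColor(im,cv2.COLOR_RGB2HSV)
    m=((h[...,0]>22)&(h[...,0]<34)&(h[...,1]>190)).astype(np.uint8); m[:a]=0;m[b:]=0;m[:,:c]=0;m[:,d:]=0
    v,u=np.where(m); print(t,len(u),u.mean(),v.mean(),u.min(),u.max(),v.min(),v.max())
    ks.append(((u.mean(),v.mean()),'wrist',np.load(f'pics/{t}.npy',allow_pickle=True).item()['s']))
X,e=tri(ks); print(X,e,mc(X,M))
# predicted axis points of pin & fork in static cams
g=mc(s['eef_pos'],M); N=place(M,[[g[0],g[1]-28.5,g[2]-172.3],[g[0],g[1]-108.5,g[2]-172.3],[0,30,90],[0,-30,90],[18,30,108]])
out=[]
for c,(w,hh) in (('scene',(66,50)),('top',(66,50))):
    p=project(N,c); print(c,p.round(1).tolist())
    q=p.mean(0).round().astype(int); print(q)
    out.append(cv2.resize(ims[c][q[1]-40:q[1]+40,q[0]-53:q[0]+53][:,:,::-1],(400,302),interpolation=cv2.INTER_CUBIC))
wr=cv2.resize(r.grab_frame('wrist')[:,:,::-1],(400,300))
cv2.imwrite('pics/c2.png',np.vstack([np.hstack(out)[:300],np.hstack([wr,cv2.resize(ims['scene'][150:300,150:350][:,:,::-1],(400,300))])]))
E
```

```text
10.15 [563.81674387 126.73961346 263.98120498] 1.2378793956512804 [  1.23132595 154.79387217 263.98120498]
w5 1106 462.52983725135624 109.91591320072332 441 484 94 125
w6 1663 353.65484064942876 94.51533373421528 327 381 77 111
[639.96483239 -12.30440602 173.18257806] [0.10396667121056417, 0.10396667121054828] [118.54038544  48.16200404 173.18257806]
scene [[255.7, 213.0], [231.0, 204.8], [226.4, 203.4], [209.0, 197.6], [222.7, 201.9]]
[229 204]
top [[252.4, 176.8], [276.9, 185.2], [281.8, 187.4], [300.3, 193.7], [283.9, 180.8]]
[279 185]
```

View pics/c2.png

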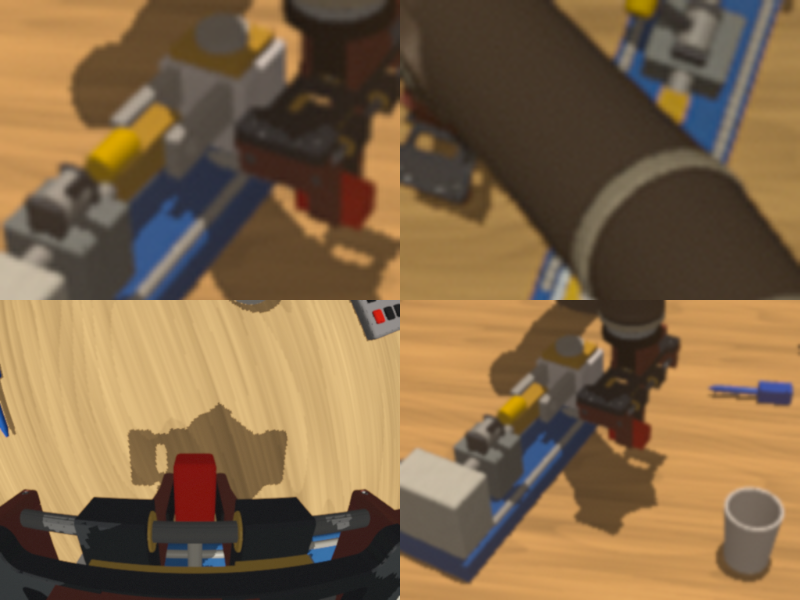

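Top left (scene) shows the hand with the pin beside the fork, nose hidden behind the gripper. The wrist crop (bottom left) shows the handle straight in the fingers. The knob triangulates to machine (118.5, 48, 173), lever about 0.16 rad. I'll correct x and z slightly and insert slowly.

>>> arm_command:
  twist:
    - [0,0,0]
    - [0,0,0]
    - [0,0,0]
    - [0,0,0]
    - [0,0,0]
    - [0,0,0]
    - [0,0,0]
    - [0,0,0]
  delta_pos:
    - [0,-0.008,0.011]
    - [-0.033,0,0]
    - [-0.033,0,0]
    - [-0.033,0,0]
    - [-0.033,0,0]
    - [-0.033,0,0]
    - [-0.033,0,0]
    - [0,0,0]
  fingers: [20,20,20,20,20,20,20,20]

```text
t: 10.97
eef_pos: [552.3, 97.5, 260.7]
orientation: [[0.328, 0.945, -0.0], [0.945, -0.328, -0.001], [-0.001, -0.0, -1.0]]
contact_force: [-0.4, 0.4, -1.3]
opening: 27.6
finger_force: 40.0
```

```bash
cat > st.py <<'E'
from h import *
s=r.sense(); R=np.array(s['orientation'])
print(s['t'],'mach',mc(s['eef_pos'],M).round(2),'head err',round(head(s)-(M[2]+np.pi/2),4),'F tool',(R.T@s['contact_force']).round(2),'tq tool',(R.T@s['wrist_torque']).round(3),s['opening'],s['finger_force'])
E
python3 st.py
```

```text
10.9667 mach [-1.3000e-01  1.2336e+02  2.6069e+02] head err -0.0022 F tool [ 0.24 -0.52  1.27] tq tool [0.012 0.037 0.073] 27.639532031364265 39.99929666519165
```

>>> arm_command:
  twist:
    - [0,0,0]
    - [0,0,0]
    - [0,0,0]
    - [0,0,0]
    - [0,0,0]
    - [0,0,0]
    - [0,0,0]
    - [0,0,0]
  delta_pos:
    - [0,0,-0.007]
    - [-0.033,0,0]
    - [-0.033,0,0]
    - [-0.033,0,0]
    - [-0.033,0,0]
    - [-0.033,0,0]
    - [-0.033,0,0]
    - [0,0,0]
  fingers: [20,20,20,20,20,20,20,20]

```text
t: 11.63
eef_pos: [542.6, 69.5, 261.7]
orientation: [[0.328, 0.945, -0.0], [0.945, -0.328, -0.001], [-0.001, -0.0, -1.0]]
contact_force: [-0.7, 0.3, -1.7]
opening: 27.6
finger_force: 40.0
```

```bash
python3 st.py
```

```text
11.6333 mach [-2.1000e-01  9.3760e+01  2.6174e+02] head err -0.002 F tool [ 0.03 -0.74  1.72] tq tool [-0.132 -0.026  0.056] 27.6147206180475 39.999234080314636
```

>>> arm_command:
  twist:
    - [0,0,0]
    - [0,0,0]
    - [0,0,0]
    - [0,0,0]
    - [0,0,0]
    - [0,0,0]
    - [0,0,0]
    - [0,0,0]
  delta_pos:
    - [-0.033,0,0]
    - [-0.033,0,0]
    - [-0.033,0,0]
    - [-0.033,0,0]
    - [-0.033,0,0]
    - [-0.033,0,0]
    - [0,0,0]
    - [0,0,0]
  fingers: [20,20,20,20,20,20,20,20]

```text
t: 12.3
eef_pos: [533.1, 42.4, 261.9]
orientation: [[0.327, 0.945, 0.0], [0.945, -0.327, -0.0], [-0.0, 0.0, -1.0]]
contact_force: [-0.4, 0.5, -1.3]
opening: 27.7
finger_force: 40.0
```

```bash
python3 st.py
```

```text
12.3 mach [ -0.35  65.06 261.88] head err -0.0014 F tool [ 0.33 -0.57  1.28] tq tool [-0.01   0.03   0.002] 27.69698381429786 39.9993771314621
```

>>> arm_command:
  twist:
    - [0,0,0]
    - [0,0,0]
    - [0,0,0]
    - [0,0,0]
    - [0,0,0]
    - [0,0,0]
    - [0,0,0]
    - [0,0,0]
  delta_pos:
    - [-0.007,0,0]
    - [-0.007,0,0]
    - [-0.007,0,0]
    - [-0.007,0,0]
    - [-0.007,0,0]
    - [-0.007,0,0]
    - [0,0,0]
    - [0,0,0]
  fingers: [20,20,20,20,20,20,20,20]

```text
t: 12.97
eef_pos: [531.1, 36.7, 261.8]
orientation: [[0.327, 0.945, -0.0], [0.945, -0.327, -0.0], [-0.0, -0.0, -1.0]]
contact_force: [0.9, -0.2, -1.2]
opening: 27.6
finger_force: 40.0
```

```bash
python3 st.py
```

```text
12.9667 mach [ -0.41  59.03 261.83] head err -0.0009 F tool [0.07 0.95 1.23] tq tool [-0.082  0.029  0.021] 27.604827744755745 39.999409317970276
```

>>> arm_command:
  twist:
    - [0,0,0]
    - [0,0,0]
    - [0,0,0]
    - [0,0,0]
    - [0,0,0]
    - [0,0,0]
    - [0,0,0]
    - [0,0,0]
  delta_pos:
    - [-0.007,0,0]
    - [-0.007,0,0]
    - [-0.007,0,0]
    - [-0.007,0,0]
    - [0,0,0]
    - [0,0,0]
    - [0,0,0]
    - [0,0,0]
  fingers: [20,20,20,20,20,20,20,20]

```text
t: 13.63
eef_pos: [530.2, 35.0, 262.0]
orientation: [[0.325, 0.946, 0.002], [0.946, -0.325, 0.004], [0.004, 0.001, -1.0]]
contact_force: [3.1, 8.2, -4.3]
opening: 28.0
finger_force: 40.0
```

```bash
python3 st.py
```

```text
13.6333 mach [ -0.63  57.13 262.02] head err 0.0012 F tool [8.74 0.24 4.35] tq tool [-0.131  1.838  0.053] 27.990339800849913 39.998279213905334
```

>>> arm_command:
  twist:
    - [0,0,0]
    - [0,0,0]
    - [0,0,0]
    - [0,0,0]
    - [0,0,0]
    - [0,0,0]
    - [0,0,0]
    - [0,0,0]
  delta_pos:
    - [-0.007,0,0]
    - [-0.007,0,0]
    - [0,0,0]
    - [0,0,0]
    - [0,0,0]
    - [0,0,0]
    - [0,0,0]
    - [0,0,0]
  fingers: [20,20,20,20,20,20,20,20]

```text
t: 14.3
eef_pos: [529.9, 34.6, 262.1]
orientation: [[0.324, 0.946, 0.004], [0.946, -0.324, 0.006], [0.007, 0.002, -1.0]]
contact_force: [4.6, 12.2, -8.5]
opening: 27.7
finger_force: 40.0
```

```bash
python3 st.py
```

```text
14.3 mach [ -0.78  56.59 262.14] head err 0.0024 F tool [12.97  0.43  8.62] tq tool [-0.181  3.077  0.013] 27.72995330986326 39.997588992118835
```

Contact at about 57 mm, which matches home. I'll relax the preload, open and rise.

>>> arm_command:
  twist:
    - [0,0,0]
    - [0,0,0]
    - [0,0,0]
    - [0,0,0]
    - [0,0,0]
    - [0,0,0]
    - [0,0,0]
    - [0,0,0]
  delta_pos:
    - [0.022,0,0]
    - [0,0,0]
    - [0,0,0]
    - [0,0,0]
    - [0,0,0]
    - [0,0,0]
    - [0,0,0]
    - [0,0,0]
  fingers: [20,20,20,20,60,60,60,60]

```text
t: 14.97
eef_pos: [530.1, 33.3, 261.9]
orientation: [[0.327, 0.945, -0.0], [0.945, -0.327, -0.001], [-0.001, 0.0, -1.0]]
contact_force: [0.1, -0.5, 0.4]
opening: 50.8
finger_force: 0.0
```

```bash
python3 st.py
```

```text
14.9667 mach [-2.4000e-01  5.5500e+01  2.6191e+02] head err -0.0015 F tool [-0.47  0.22 -0.43] tq tool [-0.052 -0.021 -0.034] 50.82235911746967 0.0
```

>>> arm_command:
  twist:
    - [0,0,0]
    - [0,0,0]
    - [0,0,0]
    - [0,0,0]
    - [0,0,0]
    - [0,0,0]
    - [0,0,0]
    - [0,0,0]
  delta_pos:
    - [0,0,-0.2]
    - [0,0,-0.26]
    - [0,0,-0.26]
    - [-0.013,0.2,-0.077]
    - [-0.013,0.2,-0.077]
    - [-0.013,0.2,-0.077]
    - [-0.013,0.2,-0.077]
    - [0,0,0]
  fingers: [60,60,60,60,60,60,60,60]

```text
t: 15.63
eef_pos: [644.7, -16.4, 417.6]
orientation: [[0.331, 0.943, 0.004], [0.943, -0.331, -0.001], [0.0, 0.005, -1.0]]
contact_force: [-0.5, -0.8, -0.3]
opening: 60.4
finger_force: 0.0
```

>>> arm_command:
  twist:
    - [0,0,0]
    - [0,0,0]
    - [0,0,0]
    - [0,0,0]
    - [0,0,0]
    - [0,0,0]
    - [0,0,0]
    - [0,0,0]
  delta_pos:
    - [0,0,0]
    - [0,0,0]
    - [0,0,0]
    - [0,0,0]
    - [0,0,0]
    - [0,0,0]
    - [0,0,0]
    - [0,0,0]
  fingers: [60,60,60,60,60,60,60,60]

```text
t: 16.3
eef_pos: [640.8, -12.5, 416.1]
orientation: [[0.327, 0.945, 0.0], [0.945, -0.327, -0.0], [-0.0, 0.0, -1.0]]
contact_force: [0.1, 0.0, 0.4]
opening: 60.2
finger_force: 0.0
```

```bash
python3 st.py; python3 - <<'E'
from h import *
s,im,o=snap('w7')
h=cv2.cvtColor(im,cv2.COLOR_RGB2HSV)
m=((h[...,0]>22)&(h[...,0]<34)&(h[...,1]>190)).astype(np.uint8)
n,l,st,c=cv2.connectedComponentsWithStats(m); print([(st[i].tolist(),c[i].round(1).tolist()) for i in range(1,n) if st[i,4]>150])
print('pred knob',project(place(M,[118.5,48.2,173.2]),'wrist',s),'fork',project(place(M,[[0,30,90],[0,85,104],[0,30,104]]),'wrist',s), 'grasp',project(np.array(s['eef_pos'])-[0,0,163],'wrist',s))
sc=r.grab_frame('scene')[:,:,::-1]
cv2.imwrite('pics/c3.png',np.vstack([cv2.resize(im[:,:,::-1],(400,300)),cv2.resize(sc[170:245,170:270],(400,300),interpolation=cv2.INTER_CUBIC)]))
E
```

```text
16.3 mach [119.41  48.22 416.11] head err -0.0007 F tool [ 0.05  0.13 -0.41] tq tool [-0.016 -0.038  0.03 ] 60.181043271106994 0.0
[([226, 194, 46, 30, 1303], [248.3, 208.7])]
pred knob [[249.35104653 208.02600588]] fork [[143.55797424 199.53576127]
 [134.84771413 152.53390833]
 [139.32728181 203.27563559]] grasp [[251.16588849 254.98604443]]
```

View pics/c3.png

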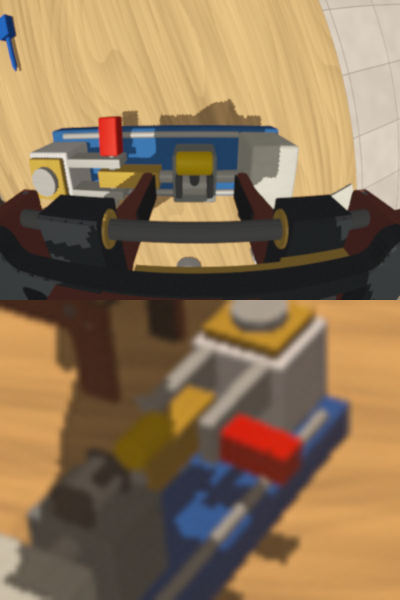

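The pin handle is home against the ear: scene crop at about (258,450), with no visible gap. The wrist view has the knob at (248,209), as predicted. I'll descend on the knob and grip it lightly by its ends.

>>> arm_command:
  twist:
    - [0,0,0]
    - [0,0,0]
    - [0,0,0]
    - [0,0,0]
    - [0,0,0]
    - [0,0,0]
    - [0,0,0]
    - [0,0,0]
  delta_pos:
    - [0,0,0.2]
    - [0.005,0,0.2]
    - [0,0,0.13]
    - [0,0,0]
    - [0,0,0]
    - [0,0,0]
    - [0,0,0]
    - [0,0,0]
  fingers: [60,60,60,60,60,30,30,30]
  force: 12

```text
t: 17.07
eef_pos: [641.6, -11.8, 338.3]
orientation: [[0.327, 0.945, 0.003], [0.945, -0.327, -0.0], [0.001, 0.002, -1.0]]
contact_force: [0.4, 0.5, 0.5]
opening: 44.0
finger_force: 0.0
```

>>> arm_command:
  twist:
    - [0,0,0]
    - [0,0,0]
    - [0,0,0]
    - [0,0,0]
    - [0,0,0]
    - [0,0,0]
    - [0,0,0]
    - [0,0,0]
  delta_pos:
    - [0,0,0]
    - [0,0,0]
    - [0,0,0]
    - [0,0,0]
    - [0,0,0]
    - [0,0,0]
    - [0,0,0]
    - [0,0,0]
  fingers: [30,30,30,30,30,30,30,30]

```text
t: 17.73
eef_pos: [640.9, -11.1, 337.5]
orientation: [[0.326, 0.945, -0.0], [0.945, -0.326, 0.0], [0.0, -0.0, -1.0]]
contact_force: [-4.8, 2.6, 5.3]
opening: 35.9
finger_force: 12.0
```

```bash
python3 st.py
```

```text
17.7333 mach [119.    49.64 337.52] head err 0.0 F tool [ 0.88 -5.41 -5.35] tq tool [ 1.041 -0.03  -0.045] 35.868200172787745 12.000502198934555
```

Gripped at 36 mm. Now the arc.

>>> arm_command:
  twist:
    - [0,0,0]
    - [0,0,0]
    - [0,0,0]
    - [0,0,0]
    - [0,0,0]
    - [0,0,0]
    - [0,0,0]
    - [0,0,0]
  delta_pos:
    - [-0.039,0,-0.031]
    - [-0.041,0,-0.027]
    - [-0.045,0,-0.023]
    - [-0.047,0,-0.018]
    - [-0.047,0,-0.013]
    - [-0.049,0,-0.009]
    - [-0.049,0,-0.003]
    - [-0.05,0,0.001]
  fingers: [30,30,30,30,30,30,30,30]

```text
t: 18.4
eef_pos: [622.7, -64.2, 355.7]
orientation: [[0.327, 0.945, -0.0], [0.945, -0.327, 0.001], [0.001, -0.001, -1.0]]
contact_force: [-3.3, 4.7, 0.5]
opening: 35.7
finger_force: 12.0
```

```bash
python3 st.py
```

```text
18.4 mach [119.08  -6.5  355.65] head err -0.0006 F tool [ 3.39 -4.67 -0.46] tq tool [0.887 0.879 0.003] 35.721057336827315 11.99939712882042
```

>>> arm_command:
  twist:
    - [0,0,0]
    - [0,0,0]
    - [0,0,0]
    - [0,0,0]
    - [0,0,0]
    - [0,0,0]
    - [0,0,0]
    - [0,0,0]
  delta_pos:
    - [-0.049,0,0.007]
    - [-0.048,0,0.011]
    - [-0.047,0,0.016]
    - [-0.045,0,0.021]
    - [-0.043,0,0.025]
    - [-0.041,0,0.029]
    - [-0.037,0,0.033]
    - [-0.033,0,0.037]
  fingers: [30,30,30,30,30,30,30,30]

```text
t: 19.07
eef_pos: [605.3, -114.9, 329.1]
orientation: [[0.328, 0.945, -0.002], [0.945, -0.328, -0.003], [-0.003, -0.001, -1.0]]
contact_force: [-6.8, -0.4, 6.8]
opening: 36.0
finger_force: 12.0
```

```bash
python3 st.py
```

```text
19.0667 mach [119.15 -60.1  329.07] head err -0.0027 F tool [-2.64 -6.31 -6.76] tq tool [ 1.347 -0.431 -0.109] 35.96654851614501 12.004078030586243
```

>>> arm_command:
  twist:
    - [0,0,0]
    - [0,0,0]
    - [0,0,0]
    - [0,0,0]
    - [0,0,0]
    - [0,0,0]
    - [0,0,0]
    - [0,0,0]
  delta_pos:
    - [-0.01,0,0.013]
    - [-0.01,0,0.013]
    - [0,0,0]
    - [0,0,0]
    - [0,0,0]
    - [0,0,0]
    - [0,0,0]
    - [0,0,0]
  fingers: [30,30,30,30,30,30,30,30]

```text
t: 19.73
eef_pos: [604.1, -118.4, 324.6]
orientation: [[0.329, 0.944, -0.003], [0.944, -0.329, -0.003], [-0.004, -0.001, -1.0]]
contact_force: [-6.4, -1.8, 3.5]
opening: 35.7
finger_force: 12.0
```

```bash
python3 st.py
```

```text
19.7333 mach [119.23 -63.77 324.55] head err -0.0035 F tool [-3.81 -5.41 -3.49] tq tool [ 1.004 -0.734 -0.072] 35.69789596339663 12.005945295095444
```

>>> arm_command:
  twist:
    - [0,0,0]
    - [0,0,0]
    - [0,0,0]
    - [0,0,0]
    - [0,0,0]
    - [0,0,0]
    - [0,0,0]
    - [0,0,0]
  delta_pos:
    - [0,0,0]
    - [0,0,0]
    - [-0.01,0,0.014]
    - [-0.01,0,0.014]
    - [0,0,0]
    - [0,0,0]
    - [0,0,0]
    - [0,0,0]
  fingers: [30,30,30,30,30,30,30,30]
  force: 25

```text
t: 20.4
eef_pos: [603.2, -121.1, 320.7]
orientation: [[0.329, 0.944, -0.003], [0.944, -0.329, -0.003], [-0.004, -0.001, -1.0]]
contact_force: [-8.0, -2.3, 6.7]
opening: 35.6
finger_force: 25.0
```

```bash
python3 st.py
```

```text
20.4 mach [119.23 -66.73 320.69] head err -0.0036 F tool [-4.78 -6.8  -6.64] tq tool [ 1.216 -0.687 -0.113] 35.5626195646392 25.0077947974205
```

>>> arm_command:
  twist:
    - [0,0,0]
    - [0,0,0]
    - [0,0,0]
    - [0,0,0]
    - [0,0,0]
    - [0,0,0]
    - [0,0,0]
    - [0,0,0]
  delta_pos:
    - [0,0,0]
    - [0,0,0]
    - [0,0,0]
    - [0,0,0]
    - [0,0,0]
    - [0,0,-0.2]
    - [0,0,-0.2]
    - [0,0,-0.1]
  fingers: [60,60,60,60,60,60,60,60]

```text
t: 21.07
eef_pos: [605.1, -117.9, 398.2]
orientation: [[0.326, 0.945, 0.003], [0.945, -0.326, -0.0], [0.001, 0.003, -1.0]]
contact_force: [0.7, -0.4, -0.1]
opening: 59.8
finger_force: 0.0
```

>>> arm_command:
  twist:
    - [0,0,0]
    - [0,0,0]
    - [0,0,0]
    - [0,0,0]
    - [0,0,0]
    - [0,0,0]
    - [0,0,0]
    - [0,0,0]
  delta_pos:
    - [-0.1,0,0]
    - [-0.1,0,0]
    - [-0.1,0,0]
    - [0,0,0]
    - [0,0,0]
    - [0,0,0]
    - [0,0,0]
    - [0,0,0]
  fingers: [60,60,60,60,60,60,60,60]

```text
t: 21.73
eef_pos: [590.1, -159.5, 395.0]
orientation: [[0.325, 0.946, 0.0], [0.946, -0.325, 0.001], [0.001, -0.0, -1.0]]
contact_force: [-0.3, -1.2, -0.1]
opening: 60.3
finger_force: 0.0
```

```bash
python3 st.py; python3 - <<'E'
from h import *
from math import *
s,im,o=snap('w8')
h=cv2.cvtColor(im,cv2.COLOR_RGB2HSV)
m=((h[...,0]>22)&(h[...,0]<34)&(h[...,1]>190)).astype(np.uint8)
n,l,st,c=cv2.connectedComponentsWithStats(m); print([(st[i].tolist(),c[i].round(1).tolist()) for i in range(1,n) if st[i,4]>150])
for q in (1.4,1.5,1.6,1.74):
    a=radians(50)-q; print(q,project(place(M,[118.5,75*sin(a),118+75*cos(a)]),'wrist',s))
cv2.imwrite('pics/c4.png',cv2.resize(im[60:260,120:420,::-1],(750,500)))
E
```

```text
21.7333 mach [ 119.37 -107.28  395.03] head err 0.0009 F tool [-1.2   0.14  0.14] tq tool [-0.084 -0.001  0.058] 60.34725764279435 0.0
[([222, 129, 54, 33, 1652], [248.5, 144.9])]
1.4 [[249.48678077 119.54930322]]
1.5 [[249.48076248 128.93696484]]
1.6 [[249.47385205 137.18544633]]
1.74 [[249.46316164 146.68903399]]
```

View pics/c4.png

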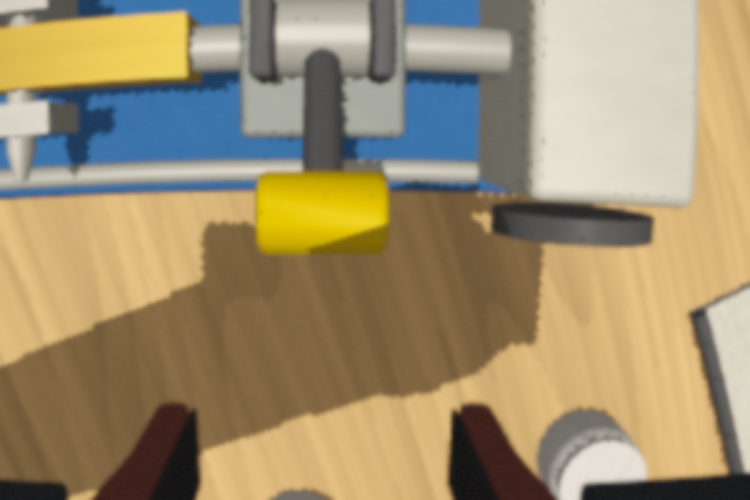

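The picture shows the knob at crop (322,213), full frame (249,145), leaning to the −y side. Prediction for q = 1.74 is row 146.7, so it is at or almost at the stop. Below left, the pin's nose sticks out of the far ear. To be sure of the stop, I'll press the knob down with closed fingers.

>>> arm_command:
  twist:
    - [0,0,0]
    - [0,0,0]
    - [0,0,0]
    - [0,0,0]
    - [0,0,0]
    - [0,0,0]
    - [0,0,0]
    - [0,0,0]
  delta_pos:
    - [0.167,0,0]
    - [0.167,0,0]
    - [0,0,0]
    - [0,0,0]
    - [0,0,0]
    - [0,0,0.1]
    - [0,0,0.1]
    - [0,0,0]
  fingers: [0,0,0,0,0,0,0,0]

```text
t: 22.45
eef_pos: [605.1, -114.9, 362.5]
orientation: [[0.328, 0.945, -0.004], [0.945, -0.328, -0.0], [-0.002, -0.003, -1.0]]
contact_force: [0.1, -0.6, 0.1]
opening: 10.2
finger_force: 0.0
```

>>> arm_command:
  twist:
    - [0,0,0]
    - [0,0,0]
    - [0,0,0]
    - [0,0,0]
    - [0,0,0]
    - [0,0,0]
    - [0,0,0]
    - [0,0,0]
  delta_pos:
    - [0,0,0]
    - [0,0,0.007]
    - [0,0,0.007]
    - [0,0,0.007]
    - [0,0,0.007]
    - [0,0,0.007]
    - [0,0,0]
    - [0,0,0]
  fingers: [0,0,0,0,0,0,0,0]

```text
t: 23.12
eef_pos: [606.1, -114.2, 360.6]
orientation: [[0.327, 0.945, 0.0], [0.945, -0.327, -0.002], [-0.001, 0.001, -1.0]]
contact_force: [-1.6, -2.4, 4.9]
opening: 0.3
finger_force: 2.5
```

```bash
python3 st.py
```

```text
23.1167 mach [119.71 -59.22 360.57] head err -0.0016 F tool [-2.78 -0.71 -4.92] tq tool [ 0.223 -0.692  0.014] 0.2667195389501839 2.4938556225970387
```

>>> arm_command:
  twist:
    - [0,0,0]
    - [0,0,0]
    - [0,0,0]
    - [0,0,0]
    - [0,0,0]
    - [0,0,0]
    - [0,0,0]
    - [0,0,0]
  delta_pos:
    - [0,0,0.007]
    - [0,0,0.007]
    - [0,0,0.007]
    - [0,0,0]
    - [0,0,0]
    - [0,0,0]
    - [0,0,0]
    - [0,0,0]
  fingers: [0,0,0,0,0,0,0,0]

```text
t: 23.78
eef_pos: [606.0, -114.2, 359.8]
orientation: [[0.328, 0.945, 0.002], [0.945, -0.328, -0.003], [-0.002, 0.003, -1.0]]
contact_force: [-8.1, -2.3, 20.8]
opening: 0.3
finger_force: 10.6
```

```bash
python3 st.py
```

```text
23.7833 mach [119.67 -59.21 359.84] head err -0.0019 F tool [ -4.85  -6.81 -20.79] tq tool [ 1.591 -1.241  0.009] 0.277881312835697 10.579883605241776
```

A hard stop: 21 N with less than 1 mm of give. Next I retract and check the pin and the lever.

>>> arm_command:
  twist:
    - [0,0,0]
    - [0,0,0]
    - [0,0,0]
    - [0,0,0]
    - [0,0,0]
    - [0,0,0]
    - [0,0,0]
    - [0,0,0]
  delta_pos:
    - [0,0,-0.1]
    - [0,0,-0.2]
    - [0,-0.2,-0.1]
    - [-0.1,-0.2,0]
    - [-0.1,-0.2,0]
    - [0,-0.2,0]
    - [0,0,0]
    - [0,0,0]
  fingers: [0,0,0,0,0,0,0,0]

```text
t: 24.45
eef_pos: [482.1, -102.3, 417.4]
orientation: [[0.327, 0.945, 0.001], [0.945, -0.327, -0.001], [-0.001, 0.002, -1.0]]
contact_force: [1.0, -0.8, -0.3]
opening: 0.6
finger_force: 0.0
```

```bash
python3 st.py; python3 - <<'E'
from h import *
from math import *
s,im,o=snap('w9')
rm=redmask(im); v,u=np.where(rm); print('red rows',v.min(),v.max(),'cols',u.min(),u.max())
print('pred shoulder/end top',project(place(M,[[0,30,104],[0,85,104],[0,30,90],[0,-50,90]]),'wrist',s).round(1).tolist())
h=cv2.cvtColor(im,cv2.COLOR_RGB2HSV); m=((h[...,0]>22)&(h[...,0]<34)&(h[...,1]>190)).astype(np.uint8)
n,l,st,c=cv2.connectedComponentsWithStats(m); print([(st[i].tolist(),c[i].round(1).tolist()) for i in range(1,n) if st[i,4]>150])
for q in (1.68,1.74):
    a=radians(50)-q; print(q,project(place(M,[118.5,75*sin(a),118+75*cos(a)]),'wrist',s))
sc=r.grab_frame('scene')[:,:,::-1]
cv2.imwrite('pics/c5.png',np.vstack([cv2.resize(im[40:230,110:430,::-1],(505,300)),cv2.resize(sc[150:270,100:302],(505,300),interpolation=cv2.INTER_CUBIC)]))
E
```

```text
24.45 mach [ -1.4  -88.37 417.36] head err -0.0008 F tool [-0.42  1.17  0.28] tq tool [-0.095 -0.016 -0.003] 0.5655206517523066 0.0
red rows 18 65 cols 236 263
pred shoulder/end top [[251.0, 67.4], [250.9, 14.8], [250.9, 69.4], [251.0, 146.5]]
[([369, 155, 45, 27, 1079], [390.4, 168.4])]
1.68 [[392.75227012 165.81395265]]
1.74 [[390.70622188 168.55445459]]
```

View pics/c5.png

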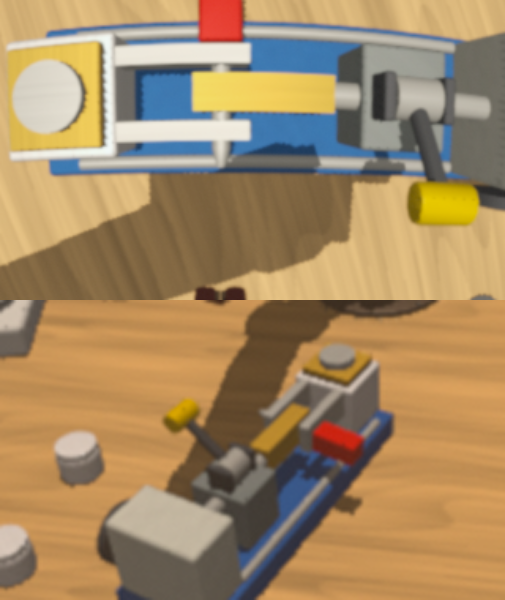

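```bash
python3 - <<'E'
from h import *
im=cv2.imread('pics/w9.png')[:,:,::-1]; s=np.load('pics/w9.npy',allow_pickle=True).item()['s']
for c in (232,242,250,258): print(c,[tuple(map(int,im[v,c])) for v in range(62,71)])
print(project(place(M,[[0,30,108],[0,30,104],[0,32,104],[0,30,76]]),'wrist',s))
E
```

```text
232 [(165, 160, 149), (136, 135, 134), (93, 117, 148), (69, 120, 171), (113, 145, 184), (190, 197, 204), (231, 228, 219), (239, 234, 222), (238, 234, 221)]
242 [(233, 71, 57), (226, 64, 51), (207, 48, 38), (185, 40, 31), (169, 99, 90), (204, 182, 170), (234, 226, 213), (239, 234, 222), (239, 234, 222)]
250 [(232, 67, 53), (226, 62, 49), (211, 49, 37), (184, 40, 30), (167, 102, 93), (205, 185, 172), (234, 227, 215), (240, 234, 222), (239, 234, 222)]
258 [(230, 63, 50), (224, 58, 45), (209, 46, 35), (183, 37, 28), (165, 99, 90), (204, 183, 171), (234, 226, 215), (239, 234, 222), (239, 234, 221)]
[[251.03508414  66.77015037]
 [251.00311584  67.38175138]
 [250.99891691  65.39716116]
 [250.80153634  71.24422839]]
```

At the ear edge (row 66) red passes straight into ear grey with no blue between, so the shoulder is flush. The nose shows beyond the far ear, the knob is on the −y side at the predicted 1.74 rad, and the tins in view stand where they were. Handing in.

```bash
python3 -c "
from workcell import r
print(r.finish_job())"
```

```text
the job is handed in; nothing more can be done
None
```

The job is handed in at about 25 s of the 61 s allowed: the red pin is home with its handle flush against the fork, and the cam lever is over against its locked stop; I moved nothing else, but did not re-measure the tins and beaker at the end.

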